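# Sort sinkers and pilks, then shut the tackle tray drawer

### The job

Tidy the fishing tackle on the bench: put the two short stout sinkers into the open drawer of the green tackle tray and lay the two long slim pilks down inside the clear lure box; then push the drawer fully shut. Set the pieces down inside rather than dropping or throwing them, and leave the orange float and the line spool standing where they are.

Things in the scene. Friction and masses are not known exactly. Their poses are not given: they have to be found in the camera images.
- sinker_a: One of two identical stainless steel sinkers (280 g or so): a stout octagonal bar lying flat on the bench, 28 mm across flats (so 28 mm high and 28 mm wide), 60 mm long along its own x, plus a collar and wire eye on the +x end (75 mm over all). Origin: middle of the underside of the 60 mm bar; z up; it may rest rolled onto another flat after handling, the origin then lies on the bar's surface, 14 mm from its axis.
- sinker_b: The other sinker, identical to sinker_a.
- pilk_a: One of two identical stainless steel pilks (long slim metal fishing jigs without hooks, 190 g or so) lying flat: 140 mm long over the wire eyes along its own x, its middle 78 mm is a bar 22 mm wide (own y) and 14 mm thick, tapering in steps to both ends. Origin: middle of the underside; z up.
- pilk_b: The other pilk, identical to pilk_a.
- tray: Green plastic tackle tray, fixed to the bench, standing left or right of the loose tackle: a housing 220 x 180 mm, 78 mm high (86 mm at a ridge on top), open at the front, with one sliding drawer. Own x runs from its front to its back, own z up; origin on the bench, on the middle line, 80 mm behind the housing's front edge. The drawer slides out along -x.
- drawer (a joint): Drawer opening in m: 0 = fully shut (front panel against the housing), up to 0.14; starts 0.10 to 0.13. As much of the drawer's inside as this value is uncovered in front of the housing. Slides with about 1.5 N of friction, no spring or catch, and stays where it is left.
- drawer_floor (a point): Point on the drawer's inner floor (14 mm above the bench), on the middle line, 45 mm behind the inner face of the front panel; moves with the drawer, axes as the tray's. The inside is 150 mm wide (y) and 186 mm deep (x from -0.045 to +0.141); side and back walls rise 31 mm above the floor, the front panel 58 mm. There is 58 mm of height under the housing's roof.
- drawer_front (a point): Centre of the outer face of the drawer's front panel, 40 mm above the bench; moves with the drawer, axes as the tray's. The panel is 176 mm wide, 64 mm high (8 to 72 mm above the bench) and 6 mm thick. A grip lip 70 mm wide sticks out 11 mm in front of this face, from 62 to 70 mm above the bench.
- lurebox: Clear polystyrene lure box, fixed to the bench on the other side of the loose tackle: 160 mm (own x) x 200 mm (own y), 45 mm high, walls 4 mm; origin under its centre. Open on top; its lid is hinged on the +x rim (away from the robot).
- lurebox_in (a point): Centre of the lure box's inner floor, axes as the box's; the inside is 152 mm (x) by 192 mm (y), the rim about 40 mm above this floor.
- lurelid (a joint): Opening angle of the clear lid (160 x 200 mm) in rad, 0 = shut; it starts standing open at 1.65 to 1.85, behind the box's +x rim, has a stiff hinge and stays. It may be left open.
- float: Bystander: orange plastic float standing upright among the tackle, 44 mm diameter, 75 mm high. Origin: centre of its foot.
- linespool: Bystander: grey plastic line spool lying flat, 60 mm diameter, 28 mm high. Origin: centre of its underside.
There are look-alikes about, which are no part of the job. What is shaped like the sinker_a but black, brown or pink is not meant.

How it is judged:
By the outcome, as a careful person would: the job done as asked, in the order asked, and still so for the second after the job is handed in, with the robot touching nothing.
It also fails if it takes over 72 s, if anything falls off the work surface, if the arm or the gripper's body presses on something with over 40 N, if the wrist force passes 120 N, or if a joint passes its speed limit or range.

### The arm

A 6-joint arm with a two-finger parallel gripper is mounted at the origin on the work surface. World frame = base frame: x ahead of the robot, y to its left, z up, the work surface at z = 0. Lengths are in mm, angles in rad, forces in N, time in s.
With the tool pointing down it reaches from about 300 to 775 mm from the base axis. Payload 14.6 kg.
Tool frame: the origin (TCP) lies at the very end of the fingers, on their centre line; the grasp point (between the pads) lies 19 mm behind it; z points along the fingers, y is the direction in which the jaws open and shut (so a half turn about z gives the same grasp; the last joint's range is limited). The gripper opens to 94 mm and grips with 3 to 60 N. Pads are 16 mm wide; open, the fingers measure 119 mm over their backs; the gripper's body (75 mm by 177 mm) begins 78 mm behind the grasp point.
Start: joints at [-1.354, 0.3, 1.521, -0, 1.321, -0.067], TCP at [153.996, -527.991, 205.446] pointing down, gripper open.
Joint ranges: [-3.03, 3.03], [-0.79, 2.21], [0.23, 2.52], [-1.04, 4.18], [0, 3.07], [-2.55, 2.55]. Speed limits (rad/s): [2.22, 2.22, 2.57, 3.14, 3.14, 3.14].

### API

Orientations are given as [roll, pitch, yaw] about the fixed x, y, z axes, in that order (R = Rz(yaw) Ry(pitch) Rx(roll)).
In Python, from cell import manip gives the robot as it stands.
- The arm moves only by the shell command python3 -m inch 'ROWS' [FORCE]. ROWS is a JSON object of lists of equal length, an entry for each row: "grip": the opening, from -1 (shut) to 1 (fully open), so that 0 is half open; "travel": the shift along the world's x, y, z in cm, a list of three; "turn": the turn, a rotation vector about the world's x, y, z in degrees, a list of three. A call has 1 to 10 rows; each row is the pose to reach, as a shift and turn from the pose measured when the call began; what a row does not reach only later rows make up. A row lasts 1/8 s, in which the tool goes at most 62.5 mm and 10.7 degrees, less where a joint would pass 70% of its speed; a pose out of reach is approached as far as the arm can. A call with a gripper value outside its range is refused whole. The fingers move at their own pace and stop on an object; FORCE is the grip in N (left out, the last holds). Time passes only in rows, so rows that repeat a pose let the fingers close. It gives the time, the measured TCP pose, the force and the opening at its end, in the units of the state.
- manip.read_state(): the state, without advancing time (a new reading comes with each control period).
- manip.camera(name): name is "side" or "top" or "wrist"; returns (picture, depth): 480x640x3 uint8, red, green, blue; 480x640 float32, mm along the optical axis (not along the pixel's ray), 0 where there is no reading.
- manip.calibration(name): a dict with "fx", "fy", "cx", "cy" (pixels), "world_from_camera" (4x4, takes a point from camera to world coordinates). Camera axes: x right, y up, looking along -z (the intrinsics and any distortion apply to the point x, -y, -z); pixel columns grow to the right and rows downward; lengths in mm; the calibration is good to about 2 mm. A picture is of the moment at which its call begins: read the wrist's pose just before it. calibration takes no time and is no camera call; for the wrist camera it gives the pose at the moment of the call.
- manip.sign_off(): hands the job in, once; it reports no verdict.
Trained networks look in the newest picture that a camera, given by its name, has taken for a name from the list of things; names that differ only in an ending like _2 or _b are one class to them, and where a whole thing is asked for, a point or a joint stands for the part that bears it (a point fixed in the world has none). Each returns a list of dicts, best first, with "p" (0 to 1); they miss things now and then, are a little off and sometimes report something else, mostly with a low value. They report only what shows in the picture. A call takes as long as a camera call. They do not tell look-alikes from the thing itself.
- manip.look_for(camera, label): "bbox" ([left, top, right, bottom] in pixels, round what is visible of it).
The state is a dict: "clock": time; "joints": joint angles; "qd": joint speeds; "effort": joint torques, N m; "eef_pos": TCP position; "eef_rot": TCP orientation; "wrist_force": force on the tool from outside, world axes, zero at the start; "moment": the same for the moment, N m; "finger_gap": finger opening in mm.
Only numpy, scipy, OpenCV 4.12 (cv2) and the standard library are available. Lean on these libraries where they do the work, as an engineer would, in place of code of your own. Each camera call takes 0.05 s, during which the arm holds its last target.

## Working session

There is one attempt and no reset: what is moved stays moved. The work goes in short steps, Python scripts to look and compute and a shell command to move; the robot and the scene stay as the last step left them, time stands still between calls to the robot, and variables do not carry over. Pictures are saved under pics/ and viewed, and the job is handed in when it is done.

```bash
ls; mkdir -p pics; python3 - <<'E'
from cell import manip
import cv2
print(manip.read_state())
for n in ("top","side"):
    p,d=manip.camera(n); cv2.imwrite(f"pics/{n}0.png",p[:,:,::-1])
    import numpy as np; np.save(f"pics/{n}0d.npy",d)
    print(n,manip.calibration(n))
E
```

```text
pics
{'clock': 0.0, 'joints': array([-1.35359285e+00,  3.00476693e-01,  1.52160659e+00,  1.70833996e-05,
        1.32075331e+00, -6.66231979e-02]), 'qd': array([ 0.00030086,  0.0005326 ,  0.00033092, -0.00021097, -0.00073998,
       -0.00041077]), 'effort': array([ 3.26698946e-04, -5.31817102e+01, -3.52729797e+01,  7.08591565e-02,
        2.44798040e-02, -9.96976155e-05]), 'eef_pos': array([ 153.94422038, -527.7161751 ,  204.87249222]), 'eef_rot': array([-3.14035257e+00, -9.93241880e-05,  2.83822379e-01]), 'wrist_force': array([-1.00046495, -0.57939212, -0.74075269]), 'moment': array([ 0.00619463,  0.0015964 , -0.00844929]), 'finger_gap': 93.9096886826288}
top {'fx': 478.55712425011916, 'fy': 478.55712425011916, 'cx': 326.14806547962644, 'cy': 233.6684872809594, 'world_from_camera': array([[-2.79634345e-03,  9.84677633e-01, -1.74362094e-01,
         3.36470229e+02],
       [-9.99542669e-01, -8.00240559e-03, -2.91618728e-02,
        -1.52880535e+01],
       [-3.01103601e-02,  1.74200806e-01,  9.84249687e-01,
         1.01976271e+03],
       [ 0.00000000e+00,  0.00000000e+00,  0.00000000e+00,
         1.00000000e+00]])}
side {'fx': 580.786652804016, 'fy': 580.786652804016, 'cx': 311.3461537333171, 'cy': 244.14245111108855, 'world_from_camera': array([[-9.97247042e-01,  5.18278973e-02, -5.30302435e-02,
         4.50905965e+02],
       [-7.36761020e-02, -7.73358379e-01,  6.29673447e-01,
         7.35214967e+02],
       [-8.37673240e-03,  6.31847044e-01,  7.75047833e-01,
         9.36795521e+02],
       [ 0.00000000e+00,  0.00000000e+00,  0.00000000e+00,
         1.00000000e+00]])}
```

View pics/top0.png

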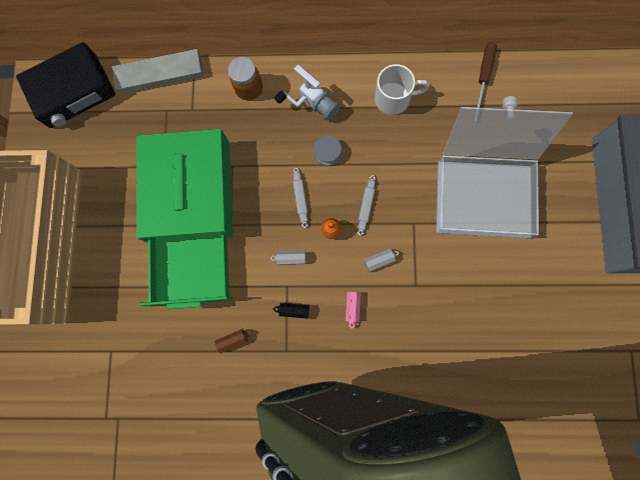

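View pics/side0.png

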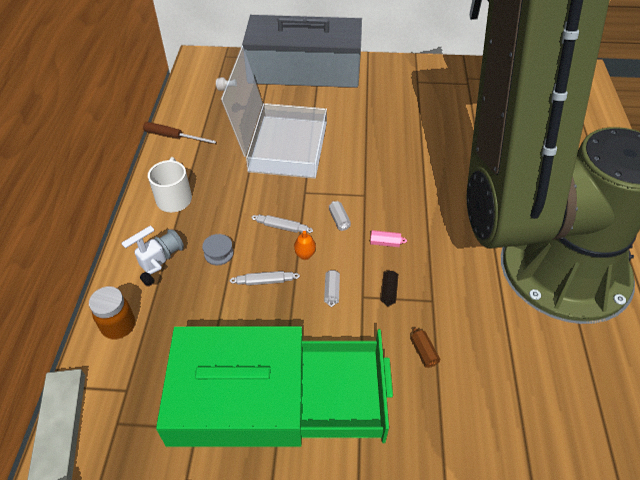

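```bash
cat > h.py <<'E'
import numpy as np
def ray(cal,u,v,z):
    T=cal["world_from_camera"]; d=T[:3,:3]@np.array([(u-cal["cx"])/cal["fx"],-(v-cal["cy"])/cal["fy"],-1.]); o=T[:3,3]
    return o+d*(z-o[2])/d[2]
def cloud(cal,d):
    v,u=np.mgrid[:d.shape[0],:d.shape[1]]
    P=np.stack([(u-cal["cx"])/cal["fx"]*d,-(v-cal["cy"])/cal["fy"]*d,-d],-1)
    T=cal["world_from_camera"]; W=P@T[:3,:3].T+T[:3,3]; W[d<=0]=np.nan
    return W
E
python3 - <<'E'
from cell import manip
for n in ("sinker_a","pilk_a","tray","drawer_front","lurebox","float","linespool"):
    for r in manip.look_for("top",n): print(n,[round(x) for x in r["bbox"]],round(r["p"],2))
E
```

```text
sinker_a [365, 250, 399, 270] 0.95
sinker_a [215, 332, 250, 350] 0.87
sinker_a [347, 291, 364, 330] 0.86
sinker_a [273, 250, 306, 266] 0.69
sinker_a [275, 299, 307, 318] 0.68
pilk_a [361, 174, 377, 236] 0.7
pilk_a [293, 168, 309, 225] 0.55
tray [139, 126, 234, 309] 0.85
tray [141, 232, 234, 310] 0.63
drawer_front [140, 232, 233, 306] 0.94
drawer_front [439, 94, 569, 238] 0.72
lurebox [325, 220, 345, 239] 0.67
lurebox [437, 94, 573, 236] 0.6
float [324, 218, 342, 238] 0.86
float [138, 230, 235, 307] 0.58
linespool [314, 135, 342, 167] 0.67
linespool [135, 127, 232, 310] 0.59
linespool [364, 250, 400, 269] 0.27
```

The top view shows the drawer open toward the robot at about (190,270), and the lure box at about (488,197). The steel sinkers are at (290,258) and (381,260), the pilks at (301,198) and (368,205). The black, pink and brown sinkers are look-alikes. Next I'll measure poses from the depth.

```bash
python3 - <<'E'
from cell import manip
import cv2, numpy as np
from h import *
cal=manip.calibration("top"); d=np.load("pics/top0d.npy"); W=cloud(cal,d); img=cv2.imread("pics/top0.png")
print("table z",np.nanmedian(W[270:290,330:400,2]))
def blob(name,box,zmin,zmax=200):
    l,t,r,b=box; w=W[t-6:b+6,l-6:r+6].reshape(-1,3); w=w[(w[:,2]>zmin)&(w[:,2]<zmax)]
    rect=cv2.minAreaRect(w[:,:2].astype(np.float32)); 
    m=w[:,:2].mean(0); e,V=np.linalg.eigh(np.cov((w[:,:2]-m).T)); a=np.degrees(np.arctan2(V[1,1],V[0,1]))
    print(name,len(w),"mean",m.round(1),"ax",a.round(1),"rect",np.round(rect[0],1),np.round(rect[1],1),round(rect[2],1),"zmax",np.percentile(w[:,2],95).round(1))
blob("sR",(365,250,399,270),8)
blob("sL",(273,250,306,266),8)
blob("pR",(361,174,377,236),5)
blob("pL",(293,168,309,225),5)
blob("float",(325,220,342,236),15)
blob("spool",(314,138,342,165),12)
def px(n,u,v,z): print(n,ray(cal,u,v,z).round(1))
# sinker eye pixel ends & pilks
for n,u,v,z in [("sL eye",272,258,14),("sL end",306,258,25),("sR eye",399,251,14),("sR end",366,267,25),("pL t",296,169,7),("pL b",307,227,7),("pR t",374,177,7),("pR b",361,234,7),
 ("box fl",437,235,45),("box fr",538,237,45),("box bl",442,157,45),("box br",536,157,45),
 ("drawer panel l",141,304,72),("panel r",230,299,72),("hous fl",138,240,78),("hous fr",232,235,78),("hous bl",137,135,78),("hous br",222,130,78)]: px(n,u,v,z)
for n,b in [("drawer",(150,240,226,298)),("panel",(140,294,234,310)),("box",(437,155,540,240))]:
    l,t,r,bb=b;w=W[t:bb,l:r].reshape(-1,3); print(n,np.nanpercentile(w,[2,50,98],axis=0).round(1).tolist())
big=cv2.resize(img[120:320,130:560],None,fx=1.86,fy=1.86,interpolation=cv2.INTER_CUBIC); cv2.imwrite("pics/top0big.png",big)
E
```

```text
table z -1.1086387156866522
sR 423 mean [458.  -99.3] ax 112.0 rect [ 460.7 -104.2] [28.1 74.5] 21.6 zmax 29.0
sL 419 mean [463.7  90.6] ax 91.6 rect [464.7  95.5] [28.4 72.8] 1.5 zmax 29.4
pR 511 mean [578.2 -72.7] ax 167.2 rect [579.7 -70.9] [ 26.3 137.3] 78.2 zmax 15.1
pL 504 mean [596.6  70.6] ax -171.0 rect [598.7  71.4] [136.9  26.9] 4.1 zmax 15.2
float 337 mean [520.6   2.9] ax 103.6 rect [524.1   3.4] [42.6 41.9] 32.0 zmax 62.8
spool 572 mean [700.9  10.9] ax 164.1 rect [701.   10.6] [58.6 59. ] 2.1 zmax 29.9
sL eye [463.1 129.7  14. ]
sL end [461.3  56.6  25. ]
sR eye [ 476.2 -139.3   14. ]
sR end [441.6 -68.6  25. ]
pL t [661.4  80.9   7. ]
pL b [530.8  56.    7. ]
pR t [641.  -90.4   7. ]
pR b [514.6 -60.1   7. ]
box fl [ 504.5 -214.2   45. ]
box fr [ 498.7 -418.6   45. ]
box bl [ 671.7 -231.9   45. ]
box br [ 669.1 -427.9   45. ]
drawer panel l [365.6 380.7  72. ]
panel r [374.8 203.3  72. ]
hous fl [493.4 392.7  78. ]
hous fr [502.1 202.   78. ]
hous bl [717.1 409.7  78. ]
hous br [725.5 230.1  78. ]
drawer [[383.5, 225.2, 9.7], [441.2, 309.8, 13.5], [501.5, 380.3, 44.7]]
panel [[356.9, 213.2, -3.6], [371.4, 299.1, 13.8], [388.1, 409.7, 72.7]]
box [[505.1, -428.0, -2.7], [593.5, -334.6, 3.4], [673.0, -226.3, 47.4]]
```

View pics/top0big.png

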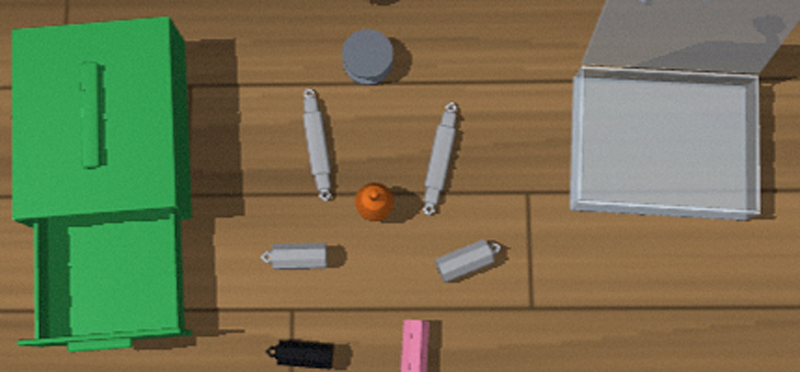

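```bash
python3 - <<'E'
from cell import manip
import cv2, numpy as np
from h import *
for cam in ("top","side"):
    cal=manip.calibration(cam); d=np.load(f"pics/{cam}0d.npy"); W=cloud(cal,d); w=W.reshape(-1,3)
    img=cv2.imread(f"pics/{cam}0.png").reshape(-1,3).astype(int)
    x,y,z=w.T; g=(img[:,1]>img[:,0]+30)&(img[:,1]>img[:,2]+30)
    def R(n,m):
        p=w[m][:,:2].astype(np.float32); r=cv2.minAreaRect(p); print(cam,n,len(p),np.round(r[0],1),np.round(r[1],1),round(r[2],2), "z",np.median(w[m][:,2]).round(1))
        return r
    R("house top",g&(z>74)&(z<82)&(x>480)&(x<740)&(y>180)&(y<430))
    m=g&(z>64)&(z<77)&(x>340)&(x<420)&(y>180)&(y<430); R("panel+lip top",m)
    R("panel",g&(z>20)&(z<77)&(x>340)&(x<395)&(y>180)&(y<430))
    R("ridge",g&(z>82.5)&(z<95)&(x>480)&(x<740)&(y>180)&(y<430))
    m=g&(z>36)&(z<52)&(x>380)&(x<495)&(y>180)&(y<430); R("side walls",m)
    R("box rim",(z>38)&(z<50)&(x>480)&(x<685)&(y<-190)&(y>-450))
    R("box <50",(z>6)&(z<50)&(x>480)&(x<685)&(y<-190)&(y>-450))
    for a in (60,80,100,120,150,180):
        m=(abs(z-a)<5)&(x>640)&(x<760)&(y<-200)&(y>-450)
        if m.any(): print("lid z",a,np.percentile(x[m],[2,50,98]).round(1),np.percentile(y[m],[2,98]).round(1))
E
```

```text
top house top 8072 [614.3 314.2] [220.7 179.7] 3.87 z 77.2
top panel+lip top 462 [367.1 296.5] [ 16.8 173.9] 4.24 z 70.1
top panel 610 [376.  296.5] [174.  37.] 89.75 z 69.2
top ridge 500 [619.4 316.6] [131.1  96.9] 49.45 z 85.1
top side walls 295 [439.3 302.4] [114.2 163.1] 1.32 z 43.5
top box rim 923 [ 591.7 -327. ] [201.2 164.4] 85.9 z 43.3
top box <50 2473 [ 591.9 -327. ] [201.4 164.4] 85.99 z 31.1
lid z 60 [667.  674.6 681.6] [-428.1 -237.6]
lid z 80 [671.3 678.5 685.8] [-428.4 -238. ]
lid z 100 [675.8 683.  690. ] [-427.2 -237.6]
lid z 120 [679.7 687.1 694.2] [-428.3 -237.4]
lid z 150 [686.4 693.6 701.1] [-429.4 -238.1]
lid z 180 [692.9 700.9 738.2] [-428.5 -239.2]
side house top 12877 [616.6 316.5] [220.4 180.9] 3.99 z 77.4
side panel+lip top 658 [369.3 298.5] [ 17.2 176. ] 3.78 z 70.2
side panel 1166 [377.  299.1] [ 35.5 175.8] 0.14 z 67.4
side ridge 830 [616.8 317. ] [217.8  71.2] 32.16 z 85.2
side side walls 683 [437.3 300.4] [114.6 172.2] 0.04 z 43.1
side box rim 644 [ 594.6 -325.2] [206.6 164.1] 86.11 z 42.8
side box <50 2411 [ 595.  -318.1] [227.7 164.2] 86.02 z 27.3
lid z 60 [669.5 676.8 685.5] [-420.9 -233.2]
lid z 80 [673.9 681.3 688.4] [-423.5 -233.2]
lid z 100 [677.5 684.7 692.3] [-425.4 -234.9]
lid z 120 [681.9 689.9 697.4] [-426.3 -233. ]
lid z 150 [689.1 696.1 703.9] [-423.7 -235.6]
lid z 180 [695.2 704.  742.9] [-427.3 -234.8]
```

```bash
python3 -m inch '{"grip":[0.3,0.3,0.3,0.3,0.3,0.3,0.3,0.3,0.3,0.3],"travel":[[4,5,-1],[8,10,-2],[12,16,-3],[16,22,-4],[20,28,-5],[24,34,-6],[27,38.5,-7],[29,41.5,-8.5],[30.5,43.1,-9.5],[30.5,43.1,-9.5]],"turn":[[0,0,10.5],[0,0,21],[0,0,31.5],[0,0,42],[0,0,52.5],[0,0,63],[0,0,73.5],[0,0,84],[0,0,94.5],[0,0,95.7]]}' 30
```

```text
clock: 1.7
eef_pos: [459.4, -95.3, 109.5]
eef_rot: [-3.14, -0.001, 1.959]
wrist_force: [0.3, -0.1, 0.0]
finger_gap: 60.9
```

```bash
python3 - <<'E'
from cell import manip
import cv2, numpy as np
from h import *
p,d=manip.camera("wrist"); cal=manip.calibration("wrist"); cv2.imwrite("pics/w1.png",p[:,:,::-1])
W=cloud(cal,d).reshape(-1,3); m=(W[:,2]>8)&(W[:,2]<40)&(abs(W[:,0]-459)<55)&(abs(W[:,1]+97)<55)
r=cv2.minAreaRect(W[m][:,:2].astype(np.float32)); print(m.sum(),r,W[m].mean(0))
print(manip.look_for("wrist","sinker_a"))
E
```

```text
3946 ((466.1253662109375, -88.00369262695312), (90.90819549560547, 64.45330047607422), 65.14338684082031) [458.81464554 -99.64385552  25.61529746]
[{'bbox': [147.7, 61.0, 267.9, 145.5], 'p': 0.98}, {'bbox': [303.3, 195.6, 343.5, 301.5], 'p': 0.8}, {'bbox': [412.6, 0.7, 465.9, 24.4], 'p': 0.73}]
```

View pics/w1.png

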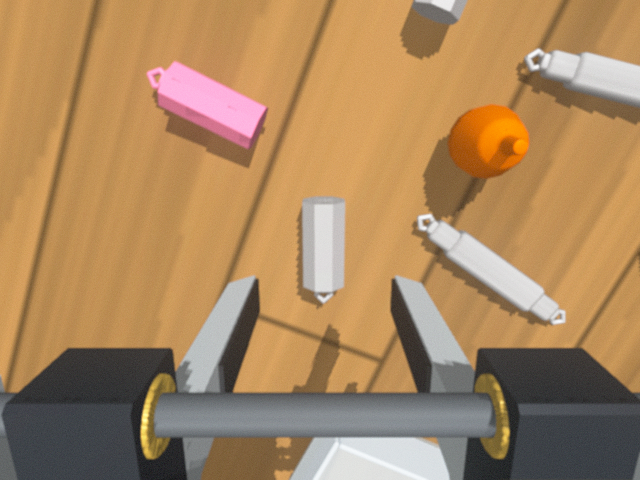

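The wrist view shows the sinker (323,245) centred and aligned between the fingers. I'll descend and grip.

```bash
python3 -m inch '{"grip":[0.3,0.3,0.3,0.3,0.3,-0.9,-0.9,-0.9,-0.9,-0.9],"travel":[[0,-0.1,-3],[0,-0.1,-6],[0,-0.1,-8.5],[0,-0.1,-10.4],[0,-0.1,-10.4],[0,-0.1,-10.4],[0,-0.1,-10.4],[0,-0.1,-10.4],[0,-0.1,-10.4],[0,-0.1,-10.4]],"turn":[[0,0,0],[0,0,0],[0,0,0],[0,0,0],[0,0,0],[0,0,0],[0,0,0],[0,0,0],[0,0,0],[0,0,0]]}' 35
```

```text
clock: 3.05
eef_pos: [459.1, -98.2, 6.8]
eef_rot: [3.141, 0.0, 1.953]
wrist_force: [-1.0, 0.6, 7.0]
finger_gap: 27.7
```

```bash
python3 -m inch '{"grip":[-0.9,-0.9,-0.9,-0.9,-0.9,-0.9,-0.9,-0.9,-0.9,-0.9],"travel":[[0,0,3],[0,0,7],[0,2,11],[-1,7,12.5],[-2,13,12.5],[-3,19,12.5],[-3.5,25,12.5],[-4,31,12.5],[-4.1,36,12.5],[-4.1,38,12.5]],"turn":[[0,0,0],[0,0,0],[0,0,-3],[0,0,-7],[0,0,-12],[0,0,-18],[0,0,-18],[0,0,-18],[0,0,-18],[0,0,-18]]}'
```

```text
clock: 4.3
eef_pos: [417.2, 283.9, 131.3]
eef_rot: [-3.141, 0.001, 1.641]
wrist_force: [0.4, -1.0, -2.4]
finger_gap: 27.6
```

```bash
python3 -m inch '{"grip":[-0.9,-0.9,-0.9,-0.9,-0.9,-0.9],"travel":[[0,-0.2,-4],[0,-0.2,-7.5],[0,-0.2,-9.5],[0,-0.2,-10.5],[0,-0.2,-10.8],[0,-0.2,-10.8]],"turn":[[0,0,0],[0,0,0],[0,0,0],[0,0,0],[0,0,0],[0,0,0]]}'; python3 - <<'E'
from cell import manip
import cv2
p,d=manip.camera("side"); cv2.imwrite("pics/s1.png",cv2.resize(p[280:470,130:450,::-1],None,fx=2,fy=2))
E
```

```text
clock: 5.05
eef_pos: [417.5, 281.9, 23.8]
eef_rot: [-3.141, 0.0, 1.641]
wrist_force: [1.4, -0.4, -3.4]
finger_gap: 27.5
```

View pics/s1.png

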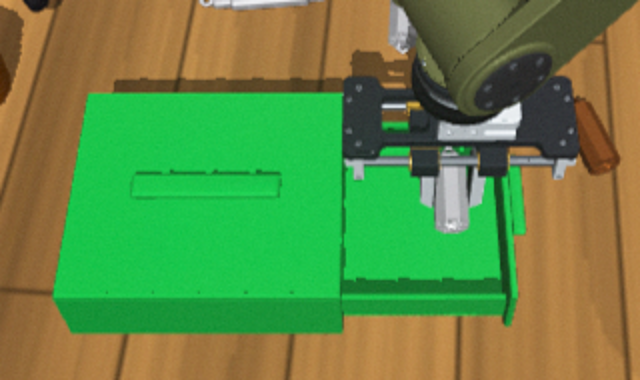

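The gripper holds the sinker (450,200 in the crop) inside the open drawer, clear of the front panel. I'll lower the last few mm and release.

```bash
python3 -m inch '{"grip":[-0.9,-0.9,-0.9,-0.9],"travel":[[0,0,-0.15],[0,0,-0.3],[0,0,-0.35],[0,0,-0.35]],"turn":[[0,0,0],[0,0,0],[0,0,0],[0,0,0]]}'
```

```text
clock: 5.6
eef_pos: [417.8, 282.1, 20.8]
eef_rot: [3.141, 0.0, 1.641]
wrist_force: [-1.9, -1.2, 4.3]
finger_gap: 27.6
```

```bash
python3 -m inch '{"grip":[-0.15,-0.15,-0.15,-0.15,-0.15,-0.15,-0.15,-0.15,-0.15],"travel":[[0,0,0],[0,0,0],[0,0,0],[0,0,3],[0,0,7],[0,0,11],[2,-5,11],[3,-11,11],[4,-16,11]],"turn":[[0,0,0],[0,0,0],[0,0,0],[0,0,0],[0,0,0],[0,0,0],[0,0,0],[0,0,0],[0,0,-2]]}'
```

```text
clock: 6.72
eef_pos: [457.9, 120.2, 130.9]
eef_rot: [3.141, 0.0, 1.606]
wrist_force: [1.0, 0.2, 0.4]
finger_gap: 40.2
```

```bash
python3 -m inch '{"grip":[0.3,0.3,0.3,0.3,0.3,-0.9,-0.9,-0.9,-0.9,-0.9],"travel":[[0.8,-3.1,-1],[0.8,-3.1,-5],[0.8,-3.1,-9],[0.8,-3.1,-11.5],[0.8,-3.1,-12.5],[0.8,-3.1,-12.5],[0.8,-3.1,-12.5],[0.8,-3.1,-12.5],[0.8,-3.1,-12.5],[0.8,-3.1,-12.5]],"turn":[[0,0,-0.4],[0,0,-0.4],[0,0,-0.4],[0,0,-0.4],[0,0,-0.4],[0,0,-0.4],[0,0,-0.4],[0,0,-0.4],[0,0,-0.4],[0,0,-0.4]]}' 35
```

```text
clock: 7.98
eef_pos: [466.2, 89.3, 6.5]
eef_rot: [3.14, 0.0, 1.599]
wrist_force: [-1.0, 0.2, 7.3]
finger_gap: 27.5
```

```bash
python3 - <<'E'
from cell import manip
import cv2
p,d=manip.camera("side"); cv2.imwrite("pics/s2.png",cv2.resize(p[180:470,130:450,::-1],None,fx=2,fy=2))
print(manip.read_state()["wrist_force"])
E
```

```text
[-1.26007616 -0.08175922  6.53365619]
```

View pics/s2.png

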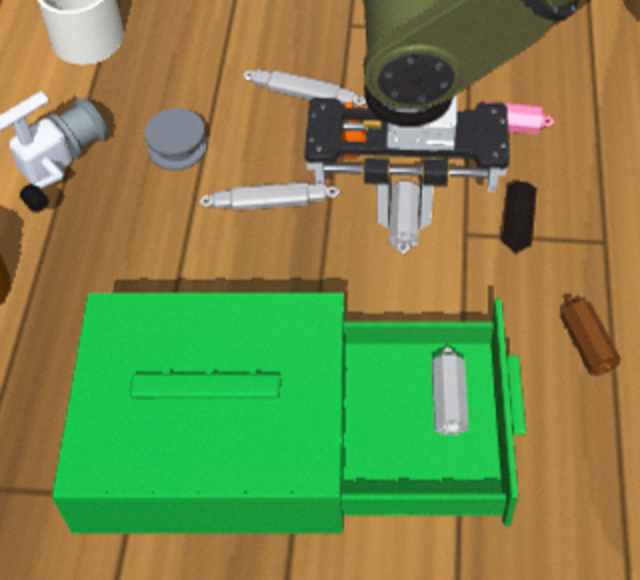

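The first sinker lies in the drawer (450,390), and the second is gripped (403,210).

```bash
python3 -m inch '{"grip":[-0.9,-0.9,-0.9,-0.9,-0.9,-0.9,-0.9,-0.9],"travel":[[0,0,3],[0,0,7],[0,1,11.5],[-0.2,6,12.5],[-0.4,12,12.5],[-0.4,18,12.5],[-0.4,22.5,12.5],[-0.4,23.5,12.5]],"turn":[[0,0,0],[0,0,0],[0,0,1],[0,0,2.3],[0,0,2.3],[0,0,2.3],[0,0,2.3],[0,0,2.3]]}'; python3 -m inch '{"grip":[-0.9,-0.9,-0.9,-0.9,-0.9,-0.9],"travel":[[0,0.1,-4],[0,0.1,-7.5],[0,0.1,-9.5],[0,0.1,-10.4],[0,0.1,-10.7],[0,0.1,-10.7]],"turn":[[0,0,0],[0,0,0],[0,0,0],[0,0,0],[0,0,0],[0,0,0]]}'
```

```text
clock: 9.02
eef_pos: [461.4, 326.4, 130.9]
eef_rot: [3.141, 0.0, 1.642]
wrist_force: [-0.2, -1.2, -2.2]
finger_gap: 27.6
clock: 9.78
eef_pos: [461.7, 327.4, 24.5]
eef_rot: [3.14, -0.0, 1.641]
wrist_force: [-0.5, -0.7, -3.0]
finger_gap: 27.6
```

```bash
python3 -m inch '{"grip":[-0.9,-0.9,-0.9,-0.9],"travel":[[0,0,-0.2],[0,0,-0.35],[0,0,-0.42],[0,0,-0.42]],"turn":[[0,0,0],[0,0,0],[0,0,0],[0,0,0]]}'
```

```text
clock: 10.28
eef_pos: [461.9, 327.4, 20.5]
eef_rot: [3.14, -0.0, 1.642]
wrist_force: [-0.4, -0.0, -0.4]
finger_gap: 27.4
```

```bash
python3 -m inch '{"grip":[-0.15,-0.15,-0.15,-0.15,-0.15,-0.15,0,0,0.2],"travel":[[0,0,0],[0,0,0],[0,0,0],[0,0,3],[0,0,7],[0,0,11],[1,-4,11.5],[2,-9,11.5],[4,-14,11.5]],"turn":[[0,0,0],[0,0,0],[0,0,0],[0,0,0],[0,0,0],[0,0,0],[0,0,-10],[0,0,-20],[0,0,-30]]}';  python3 -m inch '{"grip":[0.2,0.2,0.2,0.2,0.2,0.2,0.2],"travel":[[3,-4,0],[6,-8,0],[9,-11.5,-1],[9.7,-11.6,-3],[9.7,-11.6,-3],[9.7,-11.6,-3],[9.7,-11.6,-3]],"turn":[[0,0,-10],[0,0,-20],[0,0,-30],[0,0,-40],[0,0,-50],[0,0,-54.4],[0,0,-54.4]]}'
```

```text
clock: 11.4
eef_pos: [501.8, 186.2, 135.9]
eef_rot: [3.139, -0.001, 1.113]
wrist_force: [0.3, 0.0, -0.1]
finger_gap: 53.7
clock: 12.28
eef_pos: [598.8, 70.1, 105.8]
eef_rot: [3.139, -0.0, 0.164]
wrist_force: [-0.2, -0.5, -0.4]
finger_gap: 56.2
```

```bash
python3 - <<'E'
from cell import manip
import cv2
p,d=manip.camera("wrist"); cv2.imwrite("pics/w2.png",p[:,:,::-1])
p,d=manip.camera("side"); cv2.imwrite("pics/s3.png",cv2.resize(p[180:470,130:450,::-1],None,fx=2,fy=2))
E
```

```text
(no output)
```

View pics/w2.png

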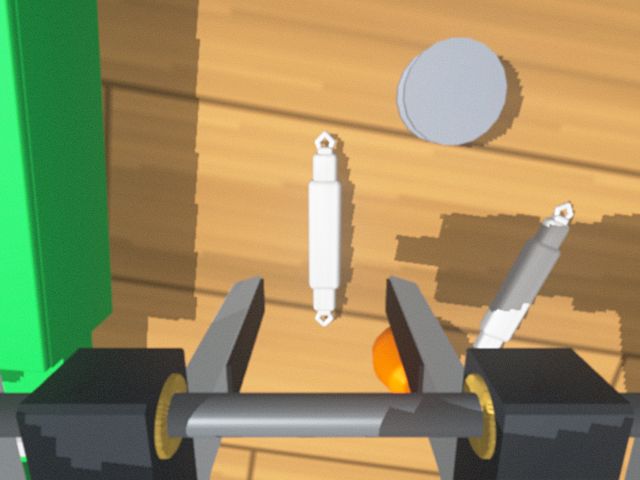

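View pics/s3.png

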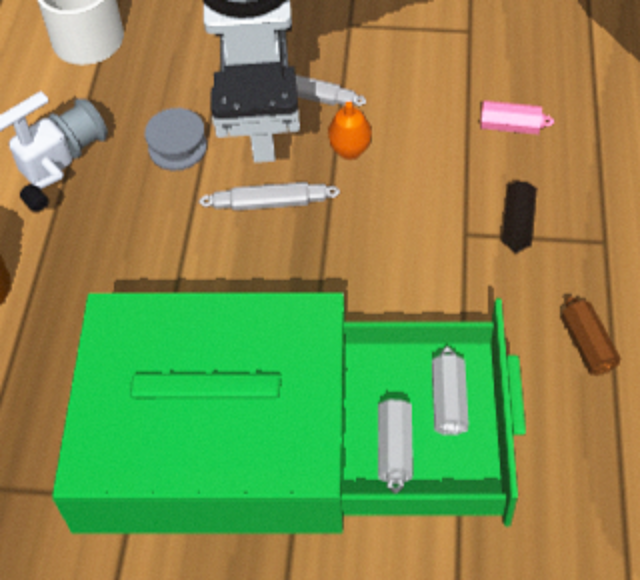

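Both sinkers lie in the drawer (450,390 and 395,440), and the pilk is centred and aligned between the fingers (324,230). I'll grip it now.

```bash
python3 -m inch '{"grip":[0.2,0.2,0.2,0.2,0.2,-1,-1,-1,-1,-1],"travel":[[0,0.1,-3],[0,0.1,-6],[0,0.1,-8.5],[0,0.1,-9.8],[0,0.1,-10.2],[0,0.1,-10.2],[0,0.1,-10.2],[0,0.1,-10.2],[0,0.1,-10.2],[0,0.1,-10.2]],"turn":[[0,0,0],[0,0,0],[0,0,0],[0,0,0],[0,0,0],[0,0,0],[0,0,0],[0,0,0],[0,0,0],[0,0,0]]}' 35
```

```text
clock: 13.62
eef_pos: [599.0, 71.1, 4.2]
eef_rot: [3.139, -0.001, 0.166]
wrist_force: [-0.2, -1.1, 3.1]
finger_gap: 21.5
```

```bash
python3 -m inch '{"grip":[-1,-1,-1,-1,-1,-1,-1,-1,-1,-1],"travel":[[0,0,3],[0,0,7],[0,-1,12],[-1,-6,13],[-2.5,-12,13],[-4,-18,13],[-5,-24,13],[-5.3,-30,13],[-5.3,-36,13],[-5.3,-40,13]],"turn":[[0,0,0],[0,0,0],[0,0,6],[0,0,16],[0,0,26],[0,0,36],[0,0,46],[0,0,56],[0,0,66],[0,0,76]]}'; python3 -m inch '{"grip":[-1,-1],"travel":[[0,-0.2,-1],[0,-0.2,-3]],"turn":[[0,0,0.5],[0,0,0.5]]}'; python3 - <<'E'
from cell import manip
import cv2
p,d=manip.camera("top"); cv2.imwrite("pics/t3.png",cv2.resize(p[80:320,340:600,::-1],None,fx=2.4,fy=2.4))
p,d=manip.camera("side"); cv2.imwrite("pics/s4.png",cv2.resize(p[20:250,180:400,::-1],None,fx=2.5,fy=2.5))
print(manip.read_state()["eef_pos"],manip.read_state()["eef_rot"])
E
```

```text
clock: 14.88
eef_pos: [545.3, -331.4, 133.9]
eef_rot: [3.14, -0.001, 1.496]
wrist_force: [0.2, 0.3, -1.4]
finger_gap: 21.8
clock: 15.12
eef_pos: [545.2, -333.4, 103.3]
eef_rot: [3.139, -0.001, 1.503]
wrist_force: [0.5, 0.5, -2.3]
finger_gap: 21.5
[ 544.305382   -331.96118593  101.11993538] [-3.13963794 -0.0038951   1.50432098]
```

View pics/t3.png

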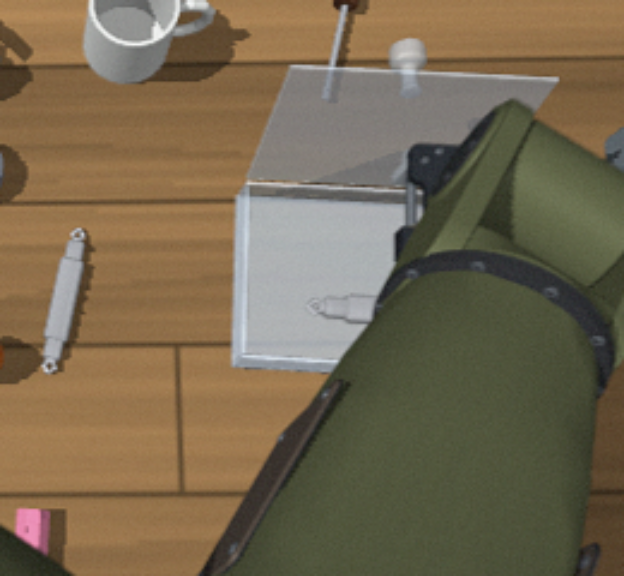

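View pics/s4.png

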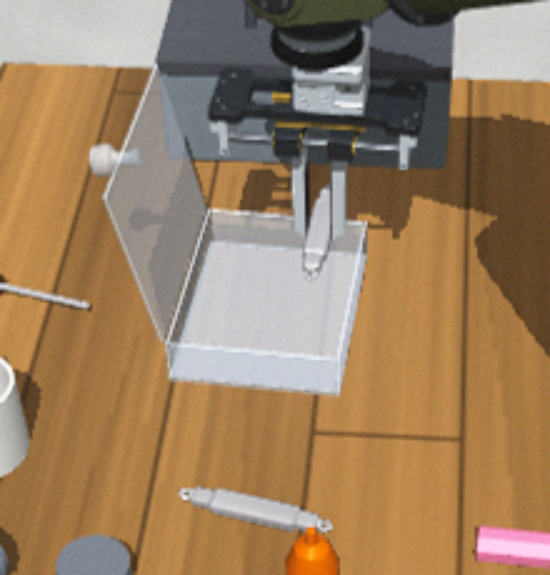

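The pilk hangs level over the box, parallel to its front wall. I'll lower it.

```bash
python3 -m inch '{"grip":[-1,-1,-1,-1,-1,-1],"travel":[[0.1,0,-3],[0.1,0,-5.5],[0.1,0,-7.5],[0.1,0,-8.5],[0.1,0,-8.7],[0.1,0,-8.7]],"turn":[[0,0,0],[0,0,0],[0,0,0],[0,0,0],[0,0,0],[0,0,0]]}';python3 -m inch '{"grip":[-1,-1,-1],"travel":[[0,0,-0.2],[0,0,-0.35],[0,0,-0.35]],"turn":[[0,0,0],[0,0,0],[0,0,0]]}'
```

```text
clock: 15.98
eef_pos: [545.7, -332.1, 14.9]
eef_rot: [-3.141, -0.003, 1.504]
wrist_force: [-0.6, 0.2, -1.4]
finger_gap: 21.6
clock: 16.35
eef_pos: [545.7, -332.2, 11.4]
eef_rot: [-3.141, -0.003, 1.504]
wrist_force: [0.3, -0.0, -1.4]
finger_gap: 21.5
```

```bash
python3 -m inch '{"grip":[-1,-1,-1],"travel":[[0,0,-0.15],[0,0,-0.3],[0,0,-0.3]],"turn":[[0,0,0],[0,0,0],[0,0,0]]}'
```

```text
clock: 16.73
eef_pos: [545.7, -332.2, 8.4]
eef_rot: [-3.141, -0.003, 1.504]
wrist_force: [0.6, -0.1, -2.2]
finger_gap: 21.4
```

```bash
python3 -m inch '{"grip":[-1,-1,-1],"travel":[[0,0,-0.1],[0,0,-0.15],[0,0,-0.15]],"turn":[[0,0,0],[0,0,0],[0,0,0]]}'
```

```text
clock: 17.1
eef_pos: [545.7, -332.2, 8.3]
eef_rot: [-3.141, -0.003, 1.504]
wrist_force: [-6.3, 4.3, 13.1]
finger_gap: 21.6
```

```bash
python3 -m inch '{"grip":[-0.4,-0.4,-0.4,-0.4,-0.4,-0.4,-0.4,-0.4,-0.2,0],"travel":[[0,0,0],[0,0,0],[0,0,0.5],[0,0,4],[0,0,9],[0,0,13],[0,6,13],[0.5,12,13],[1,18,13],[2,22,12]],"turn":[[0,0,0],[0,0,0],[0,0,0],[0,0,0],[0,0,0],[0,0,0],[0,0,10],[0,0,20],[0,0,30],[0,0,40]]}';  python3 -m inch '{"grip":[0.2,0.2,0.2,0.2,0.2],"travel":[[1,2,-1],[1.4,4,-2],[1.4,4,-2],[1.4,4,-2],[1.4,4,-2]],"turn":[[0,0,10],[0,0,20],[0,0,30],[0,0,40.6],[0,0,40.6]]}';  python3 - <<'E'
from cell import manip
import cv2
p,d=manip.camera("wrist"); cv2.imwrite("pics/w3.png",p[:,:,::-1])
p,d=manip.camera("side"); cv2.imwrite("pics/s5.png",cv2.resize(p[20:250,180:400,::-1],None,fx=2.5,fy=2.5))
E
```

```text
clock: 18.35
eef_pos: [566.0, -109.9, 129.3]
eef_rot: [3.141, -0.002, 2.209]
wrist_force: [0.1, -1.7, 0.3]
finger_gap: 44.2
clock: 18.98
eef_pos: [580.1, -69.9, 109.5]
eef_rot: [3.141, -0.002, 2.917]
wrist_force: [0.1, 0.2, -0.0]
finger_gap: 56.5
```

View pics/w3.png

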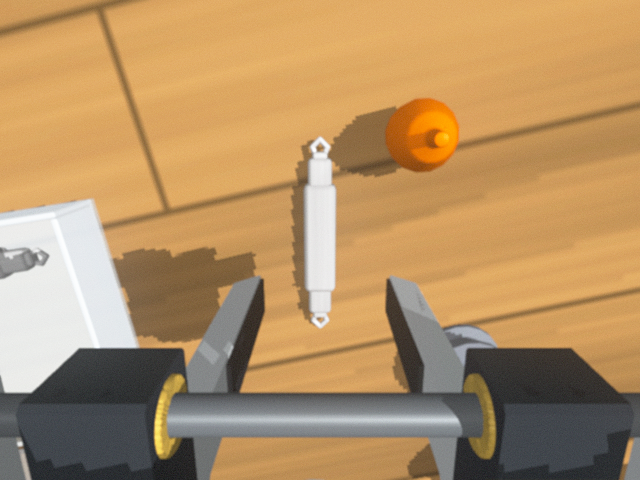

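View pics/s5.png

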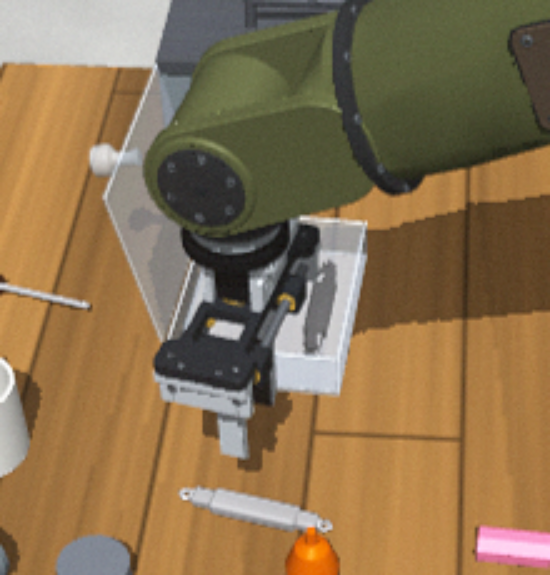

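The first pilk lies in the box, and the second is aligned (320,230). I'll grip it.

```bash
python3 -m inch '{"grip":[0.2,0.2,0.2,0.2,0.2,-1,-1,-1,-1,-1],"travel":[[0,-0.2,-3],[0,-0.2,-6],[0,-0.2,-8.8],[0,-0.2,-10.2],[0,-0.2,-10.6],[0,-0.2,-10.6],[0,-0.2,-10.6],[0,-0.2,-10.6],[0,-0.2,-10.6],[0,-0.2,-10.6]],"turn":[[0,0,0],[0,0,0],[0,0,0],[0,0,0],[0,0,0],[0,0,0],[0,0,0],[0,0,0],[0,0,0],[0,0,0]]}' 35
```

```text
clock: 20.32
eef_pos: [580.2, -72.1, 3.9]
eef_rot: [3.141, -0.001, 2.913]
wrist_force: [-1.6, -0.9, 4.0]
finger_gap: 21.5
```

```bash
python3 -m inch '{"grip":[-1,-1,-1,-1,-1,-1,-1,-1,-1,-1],"travel":[[0,0,3],[0,0,7],[0,0,12],[0,-3,13],[0,-7,13],[0.3,-11,13],[0.5,-15,13],[0.6,-19,13],[0.6,-23,13],[0.6,-24.6,13]],"turn":[[0,0,0],[0,0,0],[0,0,-10],[0,0,-20],[0,0,-30],[0,0,-40],[0,0,-50],[0,0,-60],[0,0,-70],[0,0,-80.5]]}'; python3 -m inch '{"grip":[-1,-1,-1],"travel":[[0,0,-1],[0,0,-2],[0,0,-2]],"turn":[[0,0,0],[0,0,0],[0,0,0]]}'; python3 - <<'E'
from cell import manip
import cv2
p,d=manip.camera("side"); cv2.imwrite("pics/s6.png",cv2.resize(p[20:250,180:400,::-1],None,fx=2.5,fy=2.5))
s=manip.read_state();print(s["eef_pos"],s["eef_rot"])
E
```

```text
clock: 21.58
eef_pos: [585.6, -320.0, 133.1]
eef_rot: [-3.141, -0.001, 1.501]
wrist_force: [-0.0, -0.3, -2.1]
finger_gap: 21.5
clock: 21.95
eef_pos: [585.3, -318.8, 111.7]
eef_rot: [-3.139, -0.003, 1.504]
wrist_force: [0.0, -0.3, -1.5]
finger_gap: 21.6
[ 585.61340929 -319.09238752  112.57526227] [-3.14008020e+00 -1.99331105e-03  1.50331850e+00]
```

View pics/s6.png

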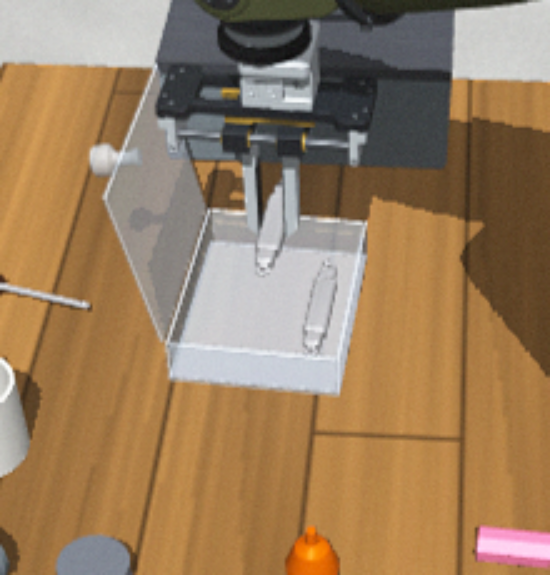

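```bash
python3 -m inch '{"grip":[-1,-1,-1,-1],"travel":[[0.2,0,-2],[0.2,0,-4],[0.2,0,-6],[0.2,0,-6]],"turn":[[0,0,0],[0,0,0],[0,0,0],[0,0,0]]}'; python3 - <<'E'
from cell import manip
import cv2
p,d=manip.camera("side"); cv2.imwrite("pics/s7.png",cv2.resize(p[20:250,180:400,::-1],None,fx=2.5,fy=2.5))
s=manip.read_state();print(s["eef_pos"],s["wrist_force"])
E
```

```text
clock: 22.5
eef_pos: [586.6, -318.6, 50.0]
eef_rot: [-3.137, -0.004, 1.503]
wrist_force: [-0.1, -0.4, -0.9]
finger_gap: 21.3
[ 587.3000667  -318.92249071   51.61895196] [ 0.42991554 -0.64730285 -1.29841392]
```

View pics/s7.png

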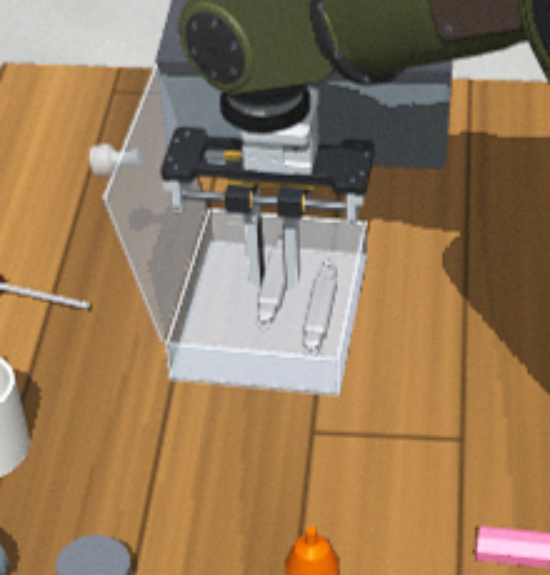

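```bash
python3 -m inch '{"grip":[-1,-1,-1,-1],"travel":[[-0.1,0,-1.5],[-0.1,0,-3],[-0.1,0,-3.8],[-0.1,0,-3.8]],"turn":[[0,0,0],[0,0,0],[0,0,0],[0,0,0]]}';  python3 -m inch '{"grip":[-1,-1,-1,-1],"travel":[[0,0,-0.2],[0,0,-0.4],[0,0,-0.5],[0,0,-0.5]],"turn":[[0,0,0],[0,0,0],[0,0,0],[0,0,0]]}'
```

```text
clock: 23.05
eef_pos: [586.0, -318.8, 12.8]
eef_rot: [-3.138, -0.003, 1.503]
wrist_force: [0.1, -0.6, -1.8]
finger_gap: 21.8
clock: 23.55
eef_pos: [586.1, -318.8, 8.0]
eef_rot: [-3.138, -0.003, 1.503]
wrist_force: [1.1, 0.0, -0.7]
finger_gap: 21.8
```

```bash
python3 -m inch '{"grip":[-1,-1,-0.4,-0.4,-0.4,-0.4,-0.4,-0.4],"travel":[[0,0,-0.1],[0,0,-0.1],[0,0,-0.1],[0,0,-0.1],[0,0,0.4],[0,0,4],[0,0,9],[0,0,14]],"turn":[[0,0,0],[0,0,0],[0,0,0],[0,0,0],[0,0,0],[0,0,0],[0,0,0],[0,0,0]]}';  python3 -m inch '{"grip":[-0.4,-0.4,-0.4,-0.4,-0.4,-0.7,-1,-1,-1,-1],"travel":[[-1.5,5,0],[-3,10,0],[-5,16,0],[-7,22,0],[-9.5,27.5,0],[-12,33,0],[-14.5,38.5,0],[-17,44,0],[-19.5,49.5,0],[-22,54,0]],"turn":[[0,0,0],[0,0,9],[0,0,18],[0,0,28],[0,0,38],[0,0,48],[0,0,58],[0,0,68],[0,0,78],[0,0,88]]}'; python3 - <<'E'
from cell import manip
import cv2
for n in ("side","top"):
    p,d=manip.camera(n); cv2.imwrite(f"pics/{n}8.png",p[:,:,::-1])
E
```

```text
clock: 24.55
eef_pos: [586.0, -318.7, 149.8]
eef_rot: [-3.138, -0.003, 1.503]
wrist_force: [-0.5, -0.7, -0.4]
finger_gap: 28.2
clock: 25.8
eef_pos: [365.0, 223.1, 150.4]
eef_rot: [-3.139, -0.002, 3.045]
wrist_force: [0.8, -0.0, 0.0]
finger_gap: 0.2
```

View pics/side8.png

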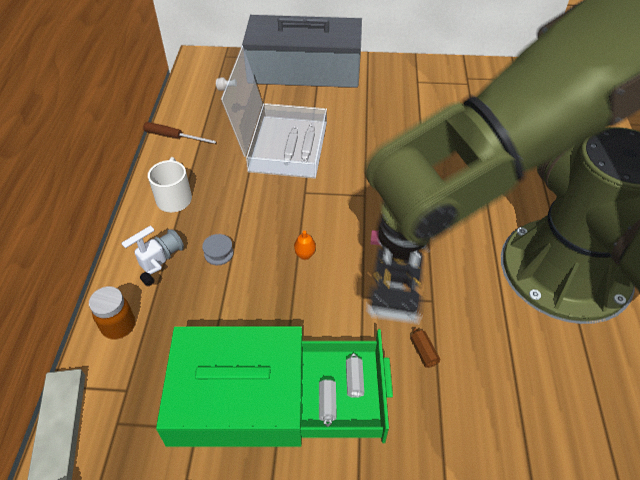

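View pics/top8.png

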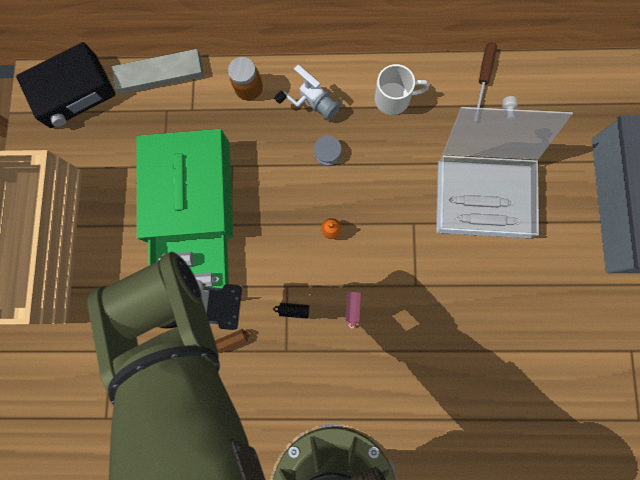

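Both pilks lie in the box, at (479,201) and (487,220) in the top view, and both sinkers are in the drawer. The float and spool haven't moved. Next I'll go in front of the drawer with the fingers closed.

```bash
python3 -m inch '{"grip":[-1,-1,-1,-1,-1,-1,-1],"travel":[[-3,3,0],[-3.5,6,0],[-3.5,7.1,0],[-3.5,7.1,-3],[-3.5,7.1,-7],[-3.5,7.1,-10.3],[-3.5,7.1,-10.3]],"turn":[[0,0,5],[0,0,9.4],[0,0,9.4],[0,0,9.4],[0,0,9.4],[0,0,9.4],[0,0,9.4]]}'; python3 - <<'E'
from cell import manip
import cv2
p,d=manip.camera("side"); cv2.imwrite("pics/s9.png",cv2.resize(p[200:470,130:480,::-1],None,fx=2,fy=2))
E
```

```text
clock: 26.78
eef_pos: [328.8, 294.0, 45.9]
eef_rot: [-3.137, -0.006, -3.073]
wrist_force: [-0.1, 0.3, -0.1]
finger_gap: 0.5
```

View pics/s9.png

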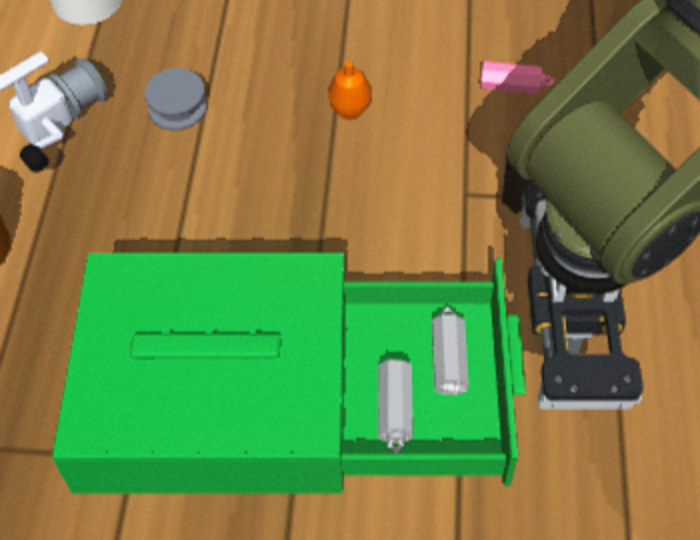

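```bash
python3 -m inch '{"grip":[-1,-1,-1,-1,-1,-1,-1,-1,-1,-1],"travel":[[1,0.07,0],[1.8,0.12,0],[2.4,0.16,0],[3.2,0.22,0],[4.2,0.29,0],[5.2,0.35,0],[6.2,0.42,0],[7.2,0.49,0],[8.2,0.56,0],[9.2,0.63,0]],"turn":[[0,0,0],[0,0,0],[0,0,0],[0,0,0],[0,0,0],[0,0,0],[0,0,0],[0,0,0],[0,0,0],[0,0,0]]}'; python3 -m inch '{"grip":[-1,-1,-1,-1],"travel":[[1,0.07,0],[2,0.14,0],[3,0.2,0],[4,0.27,0]],"turn":[[0,0,0],[0,0,0],[0,0,0],[0,0,0]]}'
```

```text
clock: 28.08
eef_pos: [422.1, 301.0, 47.4]
eef_rot: [-3.138, -0.004, -3.073]
wrist_force: [-1.6, 0.3, 1.4]
finger_gap: 0.7
clock: 28.58
eef_pos: [462.7, 303.8, 47.4]
eef_rot: [-3.138, -0.004, -3.073]
wrist_force: [-2.2, 0.5, 0.2]
finger_gap: -0.1
```

```bash
python3 - <<'E'
from cell import manip
import cv2
p,d=manip.camera("side"); cv2.imwrite("pics/s10.png",cv2.resize(p[200:470,130:480,::-1],None,fx=2,fy=2))
E
```

```text
(no output)
```

View pics/s10.png

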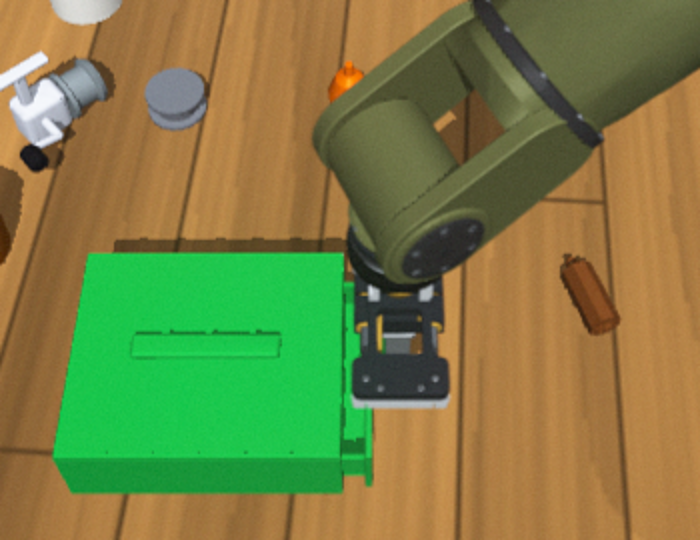

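The drawer has followed and about 18 mm is left. I'll push slowly in small steps and watch the force.

```bash
python3 -m inch '{"grip":[-1,-1,-1,-1],"travel":[[0.5,0.03,0],[1,0.07,0],[1.4,0.1,0],[1.6,0.11,0]],"turn":[[0,0,0],[0,0,0],[0,0,0],[0,0,0]]}'; python3 -m inch '{"grip":[-1,-1],"travel":[[0.2,0,0],[0.3,0,0]],"turn":[[0,0,0],[0,0,0]]}'
```

```text
clock: 29.12
eef_pos: [479.9, 304.8, 47.4]
eef_rot: [-3.138, -0.003, -3.073]
wrist_force: [-1.7, -1.3, -1.3]
finger_gap: 0.1
clock: 29.38
eef_pos: [480.2, 304.7, 47.3]
eef_rot: [-3.137, -0.01, -3.073]
wrist_force: [-27.5, -2.7, 15.3]
finger_gap: 0.7
```

Force jumped to 27 N at the expected stop position. I'll back off, retract and check.

```bash
python3 -m inch '{"grip":[-1,-1,-1,-1,-1,-1,-1,-1,-1],"travel":[[-2,-0.1,0],[-6,-0.4,0],[-9,-0.6,3],[-9,-2,9],[-9,-6,14],[-9,-12,16],[-9,-18,16],[-9,-24,16],[-9,-30,16]],"turn":[[0,0,0],[0,0,0],[0,0,0],[0,0,0],[0,0,0],[0,0,0],[0,0,0],[0,0,0],[0,0,0]]}'; python3 - <<'E'
from cell import manip
import cv2,numpy as np
from h import *
for n in ("side","top"):
    p,d=manip.camera(n); cv2.imwrite(f"pics/{n}11.png",p[:,:,::-1])
    W=cloud(manip.calibration(n),d); w=W.reshape(-1,3); x,y,z=w.T; im=p.reshape(-1,3).astype(int)
    g=(im[:,1]>im[:,0]+30)&(im[:,1]>im[:,2]+30)
    m=g&(z>64)&(z<74.5)&(x>440)&(x<530)&(y>200)&(y<420)
    if m.sum()>3: print(n,m.sum(),cv2.minAreaRect(w[m][:,:2].astype(np.float32)))
    for nm,c in (("float",(522,4)),("spool",(701,11))):
        q=(abs(x-c[0])<40)&(abs(y-c[1])<40)&(z>14)&(z<90)
        print(n,nm,np.round(cv2.minAreaRect(w[q][:,:2].astype(np.float32))[0],1))
E
```

```text
clock: 30.5
eef_pos: [390.1, 2.9, 207.9]
eef_rot: [-3.137, -0.008, -3.073]
wrist_force: [0.9, -0.1, 0.0]
finger_gap: 0.5
side 739 ((508.1966552734375, 309.8498840332031), (182.5241241455078, 40.85796356201172), 89.04944610595703)
side float [525.6  10.1]
side spool [702.7  12. ]
top 546 ((507.0540771484375, 306.65966796875), (41.07536697387695, 178.8698272705078), 1.36990487575531)
top float [524.    3.1]
top spool [701.4  10.8]
```

View pics/side11.png

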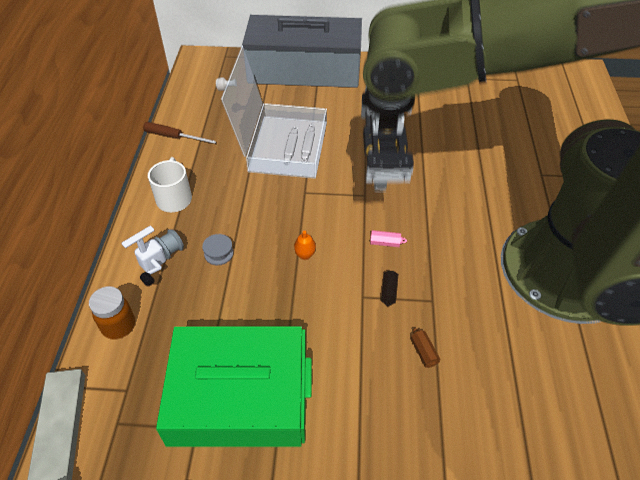

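View pics/top11.png

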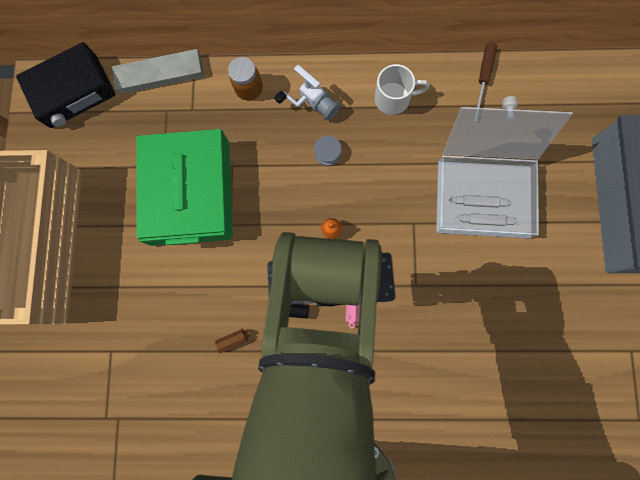

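```bash
python3 - <<'E'
from cell import manip
import cv2,numpy as np
from h import *
out=[]
for n,b in (("side",(290,310,330,450)),("top",(130,225,240,255))):
    p,d=manip.camera(n); l,t,r,bt=b
    W=cloud(manip.calibration(n),d); w=W.reshape(-1,3); x,y,z=w.T; im=p.reshape(-1,3).astype(int); g=(im[:,1]>im[:,0]+30)&(im[:,1]>im[:,2]+30)
    a=np.radians(3.9); u=x*np.cos(a)+y*np.sin(a)
    h=g&(z>75)&(z<82)&(abs(y-308)<80)&(x>480)&(x<740); q=g&(z>60)&(z<74)&(abs(y-308)<25)&(x>450)&(x<520); q2=g&(z>60)&(z<74)&(abs(abs(y-308)-60)<18)&(x>450)&(x<520)
    print(n,"house front-lip front",np.percentile(u[h],0.5)-np.percentile(u[q],2),"(17 = shut) panel",np.percentile(u[h],.5)-np.percentile(u[q2],2),"(6)")
    cv2.imwrite(f"pics/{n}12.png",cv2.resize(p[t:bt,l:r,::-1],None,fx=4,fy=4,interpolation=cv2.INTER_CUBIC))
E
```

```text
side house front-lip front 17.386436233235543 (17 = shut) panel 6.9748657278714745 (6)
top house front-lip front 17.675955869116763 (17 = shut) panel 7.197787055276763 (6)
```

View pics/side12.png

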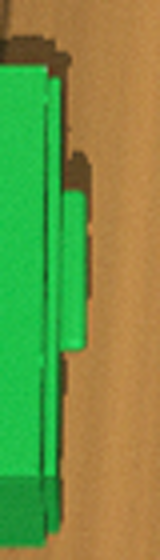

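```bash
python3 -c "
from cell import manip
print(manip.sign_off(), manip.read_state()['clock'])"
```

```text
the job is handed in; nothing more can be done
the job is handed in; nothing more can be done
```

The job is done and handed in at about 31 s. I placed both steel sinkers in the drawer and laid both pilks flat, side by side, in the lure box. Then I pushed the drawer in until it hit its stop, which read 27 N at the wrist, and moved the arm clear.

**Drawer:** The depth images show the grip lip about 17.5 mm in front of the housing, against 17 mm when fully shut. The panel face measured about 7 mm out instead of 6 mm, so the drawer is shut to within measurement error.

**Pieces:** Both pilks show inside the box in the last top and side pictures. The sinkers were last seen in the drawer just before it was shut, and they can't be seen now.

**Bystanders:** From the top camera, the spool and float read within 0.5 mm of where they started. The side camera put the float's y about 7 mm off the top camera's value. I had no earlier side reading to compare, and I put it down to seeing the float at an angle. The float looks unmoved in the pictures.

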